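# Put the baking moulds away in their trays

## Robot

A 7-joint arm with a two-finger parallel gripper is mounted at the origin on the work surface. World frame = base frame: x ahead of the robot, y to its left, z up, the work surface at z = 0. Lengths are in m, angles in rad, forces in N, time in s.
With the tool pointing down it reaches from about 0.4 to 0.85 m from the base axis. Payload 10.4 kg.
Tool frame: the origin (TCP) lies at the very end of the fingers, on their centre line; the grasp point (between the pads) lies manip.hold_point_z behind it (manip.hold_point_z is the distance from the TCP to the grasp point, in m); z points along the fingers, x is the direction in which the jaws open and shut, and the axes are right-handed (so a half turn about z gives the same grasp; the last joint's range is limited). The gripper opens to 85 mm and grips with 20 to 120 N. Pads are 22 mm wide; open, the fingers measure 114 mm over their backs; the gripper's body (76 mm by 85 mm) begins 54 mm behind the grasp point. The pads swing forward as they close: fully open they stand 13 mm farther back than shut.
Start: joints at [1.184, 0.332, -0.065, 1.46, 0.022, 1.35, -0.088], TCP at [0.222, -0.584, 0.231] pointing down, gripper open.
Joint ranges: [-2.6, 2.6], [-0.5, 2.12], [-1.47, 1.34], [0.16, 2.42], [-1.27, 4.41], [0.06, 2.06], [-2.6, 2.6]. Speed limits (rad/s): [2.22, 2.22, 2.79, 2.79, 3.14, 3.14, 3.14].

## Interface

Orientations are given as a unit quaternion [x, y, z, w].
In Python, from workcell import readout, camera, camera_info, manip gives the robot as it stands.
- The arm moves only by the tool play_rows, never from a script. Its argument "rows" is a list of rows, each a list of 3 entries, a list of its own where there are three numbers: the shift along the world's x, y, z in mm, then the turn, a rotation vector about the world's x, y, z in degrees, then the finger opening in mm, from 0 to 85.4. In form: [[[tx, ty, tz], [rx, ry, rz], fingers], ...]. A call has 1 to 12 rows; each row shifts and turns the commanded pose from where the row before left it; what a row does not reach is not made up. A row lasts 1/8 s, in which the tool goes at most 62.5 mm and 10.7 degrees, less where a joint would pass 70% of its speed; a pose out of reach is approached as far as the arm can. A call with a gripper value outside its range is refused whole. The fingers move at their own pace and stop on an object; "force" is the grip in N (left out, the last holds). Time passes only in rows, so rows that do not move let the fingers close. It gives the time, the measured TCP pose, the force and the opening at its end, in the units of the state.
- readout.get_obs(): the state, without advancing time (a new reading comes with each control period).
- camera(name): name is "scene" or "top" or "wrist"; returns the picture (420x560x3 uint8, blue, green, red); there is no depth.
- camera_info(name): a dict with "fx", "fy", "cx", "cy" (pixels), "world_from_camera" (4x4, takes a point from camera to world coordinates). Camera axes: x right, y up, looking along -z (the intrinsics and any distortion apply to the point x, -y, -z); pixel columns grow to the right and rows downward; lengths in m; the calibration is good to about 2 mm. A picture is of the moment at which its call begins: read the wrist's pose just before it. camera_info takes no time and is no camera call; for the wrist camera it gives the pose at the moment of the call.
- manip.hand_in(): hands the job in, once; it reports no verdict.
The state is a dict: "clock": time; "joint_pos": joint angles; "joint_velocities": joint speeds; "tau": joint torques, N m; "position": TCP position; "ee_rot": TCP orientation; "ft_force": force on the tool from outside, world axes, zero at the start; "torque": the same for the moment, N m; "grip_width": opening from 0.0 (shut) to 1.0 (fully open).
Only numpy, scipy, OpenCV 4.12 (cv2) and the standard library are available. Lean on these libraries where they do the work, as an engineer would, in place of code of your own. Each camera call takes 0.05 s, during which the arm holds its last target.

## Task

Put the washed steel moulds away, bottom up as they stand: the round one in the round tray, the oblong one in the oblong tray and the large square one in the square tray, each flat on the floor of its recess. Once the large square mould is in its tray, stand the small square mould centred on top of it, so that its whole base is supported. Do not tip any mould over, leave the jar, the ramekin and the shaker where they are, and let go of everything at the end.

Things in the scene. Friction and masses are not known exactly. Their poses are not given: they have to be found in the camera images.
- large_square_mould: The large square mould. Plain stainless steel baking mould standing bottom up, so a closed block to the gripper: flat top, upright sides, and round its foot a 3 mm high rim that juts out 2 mm. Body 62 x 62 mm (66 x 66 mm at the rim), 50 mm high, 110 to 230 g. Stands anywhere on the front work area at the start, never within another thing. Origin: centre of its underside; z up, x and y square to its sides.
- small_square_mould: The small square mould. Plain stainless steel baking mould standing bottom up, so a closed block to the gripper: flat top, upright sides, and round its foot a 3 mm high rim that juts out 2 mm. Body 38 x 38 mm (42 x 42 mm at the rim), 45 mm high, 70 to 140 g. Stands anywhere on the front work area at the start, never within another thing. Origin: centre of its underside; z up, x and y square to its sides.
- oblong_mould: The oblong mould. Plain stainless steel baking mould standing bottom up, so a closed block to the gripper: flat top, upright sides, and round its foot a 3 mm high rim that juts out 2 mm. Body 92 mm along its x by 40 mm along its y (96 x 44 mm at the rim), 50 mm high, 110 to 230 g. Stands anywhere on the front work area at the start, never within another thing. Origin: centre of its underside; z up.
- round_mould: The round mould. Plain stainless steel baking mould standing bottom up, so a closed block to the gripper: flat top, upright sides, and round its foot a 3 mm high rim that juts out 2 mm. Body 60 mm across (64 mm at the rim), 50 mm high, 100 to 210 g. Stands anywhere on the front work area at the start, never within another thing. Origin: centre of its underside; z up.
- square_tray: Low square tray of light wood with a square recess, 82 x 82 mm inside, 94 x 94 mm outside. The wood walls are 6 mm thick and rise 10 mm above the table; the recess floor, faced in black, lies 4 mm above the table. Fixed to the table, at another place each time. Origin: centre of the underside, at table height; z up, x and y square to the walls.
- oblong_tray: Low oblong tray of light wood with an oblong recess, 112 mm along x by 60 mm along y inside, 124 x 72 mm outside. The wood walls are 6 mm thick and rise 10 mm above the table; the recess floor, faced in black, lies 4 mm above the table. Fixed to the table, at another place each time. Origin: centre of the underside, at table height; z up.
- round_tray: Low round tray of light wood with a round recess, 80 mm across inside, 92 mm outside. The wood walls are 6 mm thick and rise 10 mm above the table; the recess floor, faced in black, lies 4 mm above the table. Fixed to the table, at another place each time. Origin: centre of the underside, at table height; z up.
- jam_jar: Closed jar with a paper label and a white lid, 58 mm across, 78 mm high. Origin: centre of its underside; z up. Bystander, loose: not to be disturbed.
- ramekin: Open white ceramic ramekin, 74 mm across the rim, 45 mm high. Origin: centre of its underside; z up. Bystander, loose: not to be disturbed.
- shaker: Aluminium sugar shaker, 48 mm across at the foot, narrowing to 36 mm near the top, 75 mm high. Origin: centre of its underside; z up. Bystander, loose: not to be disturbed.
There are look-alikes about, which are no part of the job. What is shaped like the oblong_tray but red is not meant.

How it is judged:
By the outcome, as a careful person would: the job done as asked, in the order asked, and still so for the second after the job is handed in, with the robot touching nothing.
It also fails if it takes over 120 s, if anything falls off the work surface, if the arm or the gripper's body presses on something with over 40 N, if the wrist force passes 120 N, or if a joint passes its speed limit or range.

## Working session

There is one attempt and no reset: what is moved stays moved. The work goes in short steps, Python scripts to look and compute and a tool call to move; the robot and the scene stay as the last step left them, time stands still between calls to the robot, and variables do not carry over. Pictures are saved under pics/ and viewed, and the job is handed in when it is done.

Besides the shell and the picture viewer there is one more tool, called after "Request:" as name([rows], argument=value, ...), one row to a line, values as JSON. play_rows: Moves the arm, as the interface text tells. Its arguments: {"type":"object","properties":{"rows":{"type":"array"},"force":{"type":"number"}},"required":["rows"]}

```bash
ls; mkdir -p pics; python3 - <<'E'
from workcell import readout, camera, camera_info, manip
import cv2
print(readout.get_obs()); print(manip.hold_point_z)
for n in ("scene","top"):
    cv2.imwrite(f"pics/{n}0.png",camera(n)); print(n,camera_info(n))
E
```

```text
pics
{'clock': 0.0, 'joint_pos': array([ 1.18440485,  0.33289064, -0.06467332,  1.46095924,  0.02153716,
        1.34990837, -0.08848214]), 'joint_velocities': array([-0.00042458, -0.00073141,  0.00115652, -0.00029155, -0.00124466,
       -0.00041568, -0.00025356]), 'tau': array([-8.62009779e-05, -6.25463605e+01,  4.87441092e-02, -3.91610348e+01,
        1.61072536e-02,  9.72114707e-03, -1.78366088e-05]), 'position': array([ 0.22224806, -0.58373369,  0.23049558]), 'ee_rot': array([ 8.23352768e-01, -5.67529450e-01, -6.11374783e-04, -4.11348512e-04]), 'ft_force': array([-0.216239  ,  0.24435492,  0.47979743]), 'torque': array([-0.01577406, -0.06569626, -0.01486193]), 'grip_width': 1.002027917521904}
0.0187
scene {'fx': 508.29969616542417, 'fy': 508.29969616542417, 'cx': 273.8621166347962, 'cy': 200.931802334656, 'world_from_camera': array([[ 0.44854626, -0.55807017,  0.69811456,  1.37958369],
       [ 0.89373671,  0.28566108, -0.34587923, -0.3911178 ],
       [-0.00639927,  0.77907345,  0.6269    ,  0.80193216],
       [ 0.        ,  0.        ,  0.        ,  1.        ]])}
top {'fx': 387.1379653804951, 'fy': 387.1379653804951, 'cx': 279.0197770635415, 'cy': 202.60757478118995, 'world_from_camera': array([[ 4.60258474e-05,  9.91943789e-01, -1.26678799e-01,
         4.17916615e-01],
       [-9.99972709e-01, -8.90223057e-04, -7.33410664e-03,
         3.08553892e-02],
       [-7.38779391e-03,  1.26675680e-01,  9.91916676e-01,
         1.06995166e+00],
       [ 0.00000000e+00,  0.00000000e+00,  0.00000000e+00,
         1.00000000e+00]])}
```

View pics/scene0.png

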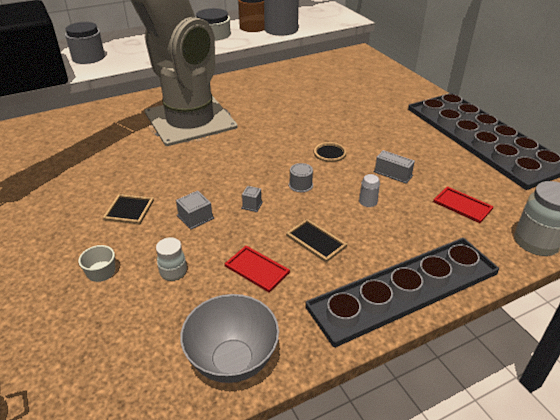

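View pics/top0.png

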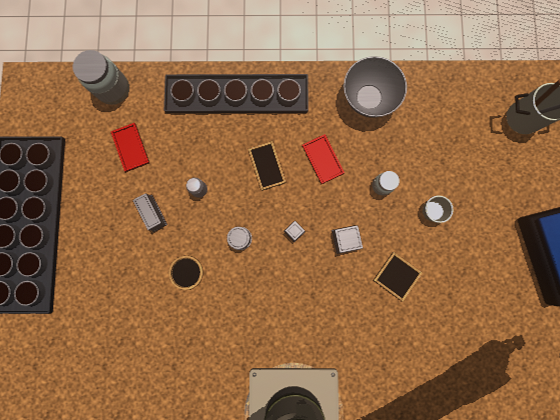

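```bash
cat > h.py <<'E'
import numpy as np, cv2
from workcell import readout, camera, camera_info, manip
def ray(px,z,ci):
    px=np.atleast_2d(np.asarray(px,float)); T=ci["world_from_camera"]
    d=np.c_[(px[:,0]-ci["cx"])/ci["fx"],-(px[:,1]-ci["cy"])/ci["fy"],-np.ones(len(px))]@T[:3,:3].T
    o=T[:3,3]; return o+d*((z-o[2])/d[:,2])[:,None]
E
python3 - <<'E'
import cv2
a=cv2.imread('pics/top0.png')[130:310,120:460]
cv2.imwrite('pics/topz.png',cv2.resize(a,None,fx=2.35,fy=2.35,interpolation=cv2.INTER_CUBIC))
from h import *
im=cv2.imread('pics/top0.png'); ci=camera_info('top')
hsv=cv2.cvtColor(im,cv2.COLOR_BGR2HSV)
def rep(mask,z,lo,hi,tag):
    cs,_=cv2.findContours(mask,cv2.RETR_EXTERNAL,cv2.CHAIN_APPROX_NONE)
    for c in cs:
        if not lo<cv2.contourArea(c)<hi: continue
        x,y,w,h=cv2.boundingRect(c)
        if not(110<x<460 and 130<y<310): continue
        w=ray(c[:,0,:],z,ci)[:,:2]*1000
        r=cv2.minAreaRect(w.astype(np.float32))
        print(tag,(x,y),np.round(r[0]),np.round(r[1]),round(r[2],1), 'mean px',np.round(c[:,0].mean(0)))
dark=((hsv[...,2]<70)).astype(np.uint8)*255
rep(dark,.004,200,3000,'dark')
grey=((hsv[...,1]<60)&(hsv[...,2]>130)).astype(np.uint8)*255
rep(grey,.05,50,3000,'grey')
E
```

```text
dark (172, 259) [364. 293.] [74. 72.] 18.3 mean px [186. 272.]
dark (378, 256) [ 353. -283.] [80. 81.] 53.4 mean px [398. 276.]
dark (251, 144) [661.  74.] [111.  58.] 17.7 mean px [266. 165.]
grey (227, 227) [456. 146.] [58. 55.] 90.0 mean px [238. 237.]
grey (335, 226) [ 453. -144.] [60. 62.] 11.2 mean px [348. 238.]
grey (285, 221) [476.  -2.] [35. 35.] 44.8 mean px [294. 230.]
grey (425, 196) [ 531. -383.] [72. 69.] 89.9 mean px [439. 209.]
grey (133, 194) [527. 391.] [90. 37.] 28.6 mean px [145. 210.]
grey (186, 178) [599. 269.] [38. 33.] 89.9 mean px [193. 184.]
grey (380, 171) [ 609. -255.] [48. 49.] 88.1 mean px [389. 180.]
```

View pics/topz.png

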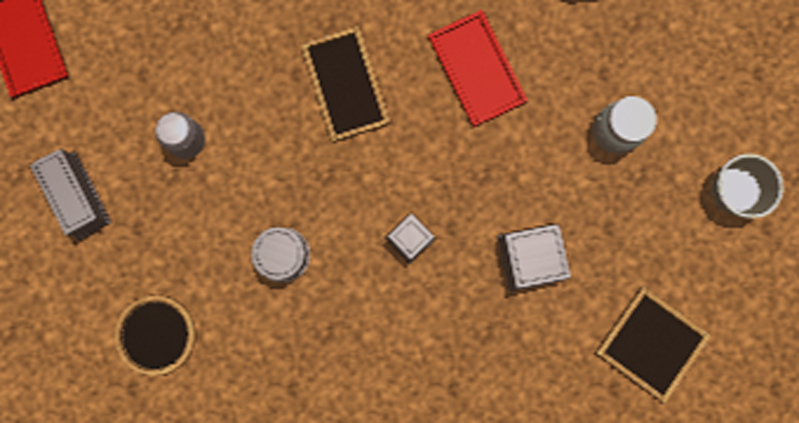

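Request:
play_rows([
  [[23, 44, 0], [0, 0, -5], 85],
  [[23, 44, 0], [0, 0, -4.7], 85],
  [[23, 44, 0], [0, 0, 0], 85],
  [[23, 44, 0], [0, 0, 0], 85],
  [[23, 44, 0], [0, 0, 0], 85],
  [[23, 44, 0], [0, 0, 0], 85],
  [[23, 44, 0], [0, 0, 0], 85],
  [[23, 44, 0], [0, 0, 0], 85],
  [[23, 44, 0], [0, 0, 0], 85],
  [[23, 44, 0], [0, 0, 0], 85],
  [[1, 0, 0], [0, 0, 0], 85],
  [[0, 0, 0], [0, 0, 0], 85],
], force=40)

```text
clock: 1.6
position: [0.453, -0.1447, 0.231]
ee_rot: [0.772, -0.635, -0.0, 0.0]
ft_force: [-1.1, -0.2, 0.4]
grip_width: 0.993
```

```bash
cat >> h.py <<'E'
def pose():
    o=readout.get_obs(); x,y,z,w=o["ee_rot"]
    from scipy.spatial.transform import Rotation as R
    m=R.from_quat(o["ee_rot"]).as_matrix()
    print("t",round(o["clock"],2),"pos",np.round(o["position"]*1000,1),"jaw",round(np.degrees(np.arctan2(m[1,0],m[0,0])),1),"zdir",np.round(m[:,2],3),"F",np.round(o["ft_force"],1),"w",round(o["grip_width"]*85.4,1),"j",np.round(o["joint_pos"],2))
E
python3 - <<'E'
from h import *
pose(); ci=camera_info('wrist'); cv2.imwrite('pics/w1.png',camera('wrist')); print(ci)
E
```

```text
t 1.6 pos [ 453.  -144.7  231. ] jaw -78.9 zdir [-0.001 -0.    -1.   ] F [-1.1 -0.2  0.4] w 84.8 j [ 0.67  0.03 -0.46  1.82  0.01  1.3  -1.17]
{'fx': 351.6584492370504, 'fy': 351.6584492370504, 'cx': 282.1331986669732, 'cy': 213.7278876253978, 'world_from_camera': array([[ 1.93717381e-01,  9.34414515e-01,  2.98903144e-01,
         5.28449075e-01],
       [-9.81056886e-01,  1.84811997e-01,  5.80681688e-02,
        -1.29584368e-01],
       [-9.81147238e-04, -3.04489802e-01,  9.52515091e-01,
         3.74051048e-01],
       [ 0.00000000e+00,  0.00000000e+00,  0.00000000e+00,
         1.00000000e+00]])}
```

View pics/w1.png

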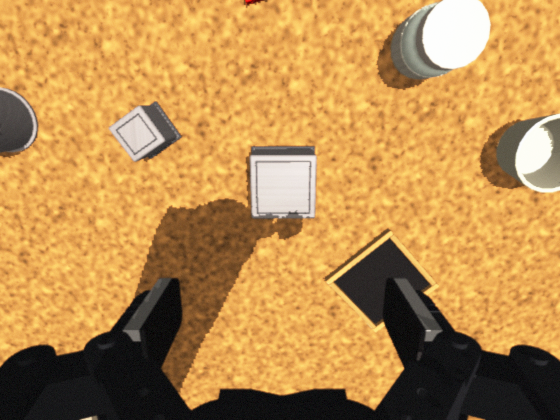

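```bash
python3 - <<'E'
from h import *
im=cv2.imread('pics/w1.png'); ci=camera_info('wrist'); hsv=cv2.cvtColor(im,cv2.COLOR_BGR2HSV)
def f(mask,z,roi):
    x0,y0,x1,y1=roi; m=np.zeros_like(mask); m[y0:y1,x0:x1]=mask[y0:y1,x0:x1]
    m=cv2.morphologyEx(m,cv2.MORPH_CLOSE,np.ones((3,3)))
    cs,_=cv2.findContours(m,0,cv2.CHAIN_APPROX_NONE); c=max(cs,key=cv2.contourArea)
    r=cv2.minAreaRect((ray(c[:,0],z,ci)[:,:2]*1000).astype(np.float32)); print(np.round(r[0],1),np.round(r[1],1),round(r[2],1))
g=((hsv[...,1]<60)&(hsv[...,2]>150)).astype(np.uint8)
f(g,.05,(240,140,325,225)); f(g,.045,(100,95,185,165))
f(((hsv[...,2]<60)).astype(np.uint8),.004,(325,225,385,330))
print(np.round(ray([[388,237],[327,281],[377,322]],.01,ci)*1000))
E
```

```text
[ 452.8 -145.2] [60. 61.] 11.1
[474.7  -4.5] [36.9 37.1] 43.9
[ 342.4 -260.2] [103.9  56.3] 16.1
[[ 410. -273.   10.]
 [ 344. -219.   10.]
 [ 302. -291.   10.]]
```

Request:
play_rows([
  [[0, 0, -50], [0, 0, 0], 85],
  [[0, 0, -50], [0, 0, 0], 85],
  [[0, 0, -45], [0, 0, 0], 85],
  [[0, 0, -35], [0, 0, 0], 85],
  [[0, 0, -25], [0, 0, 0], 85],
  [[0, 0, -12], [0, 0, 0], 85],
  [[0, 0, 0], [0, 0, 0], 85],
  [[0, 0, 0], [0, 0, 0], 50],
  [[0, 0, 0], [0, 0, 0], 50],
  [[0, 0, 0], [0, 0, 0], 50],
  [[0, 0, 0], [0, 0, 0], 50],
  [[0, 0, 0], [0, 0, 0], 50],
], force=40)

```text
clock: 3.15
position: [0.4542, -0.1446, 0.0156]
ee_rot: [0.772, -0.635, 0.001, -0.0]
ft_force: [-2.0, -0.8, 7.1]
grip_width: 0.718
```

```bash
python3 -c "
from h import *
pose()"
```

```text
t 3.15 pos [ 454.2 -144.6   15.6] jaw -78.9 zdir [ 0.002 -0.001 -1.   ] F [-2.  -0.8  7.1] w 61.3 j [ 0.62  0.29 -0.45  2.04  0.17  0.84 -1.3 ]
```

Request:
play_rows([
  [[0, 0, 30], [0, 0, 0], 50],
  [[0, 0, 45], [0, 0, 0], 50],
  [[-17, -23, 0], [0, 0, 8.4], 50],
  [[-17, -23, 0], [0, 0, 8.4], 50],
  [[-17, -23, 0], [0, 0, 8.4], 50],
  [[-17, -23, 0], [0, 0, 8.4], 50],
  [[-17, -23, 0], [0, 0, 8.6], 50],
  [[-16, -23, 0], [0, 0, 0], 50],
  [[0, 0, 0], [0, 0, 0], 50],
])

```text
clock: 4.28
position: [0.3511, -0.2838, 0.0897]
ee_rot: [0.949, -0.316, 0.0, 0.0]
ft_force: [-0.4, 0.1, -1.5]
grip_width: 0.72
```

```bash
python3 -c "
from h import *
pose(); cv2.imwrite('pics/w2.png',camera('wrist'))
ci=camera_info('wrist')
T=ci['world_from_camera']
# project tray centre/corners & mould base for overlay
im=cv2.imread('pics/w2.png')
a=np.radians(53.4)
for s in ((41,41),(41,-41),(-41,41),(-41,-41)):
    p=np.array([353+s[0]*np.cos(a)-s[1]*np.sin(a),-283+s[0]*np.sin(a)+s[1]*np.cos(a),10])/1000
    c=T[:3,:3].T@(p-T[:3,3]); cv2.circle(im,(int(ci['cx']+ci['fx']*c[0]/-c[2]),int(ci['cy']-ci['fy']*c[1]/-c[2])),3,(0,0,255),1)
cv2.imwrite('pics/w2b.png',im)
"
```

```text
t 4.28 pos [ 351.1 -283.8   89.7] jaw -36.9 zdir [ 0.    -0.001 -1.   ] F [-0.4  0.1 -1.5] w 61.5 j [ 0.95  0.12 -0.39  2.05  0.05  0.99 -0.11]
```

View pics/w2b.png

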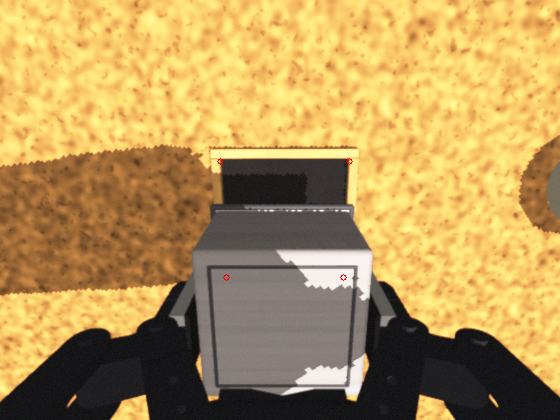

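Request:
play_rows([
  [[2, 1, -30], [0, 0, 0], 50],
  [[0, 0, -25], [0, 0, 0], 50],
  [[0, 0, -10], [0, 0, 0], 50],
  [[0, 0, -4.5], [0, 0, 0], 50],
  [[0, 0, -1], [0, 0, 0], 50],
  [[0, 0, 0], [0, 0, 0], 50],
])

```text
clock: 5.08
position: [0.355, -0.2813, 0.0196]
ee_rot: [0.949, -0.314, 0.001, 0.0]
ft_force: [-0.5, 0.8, 0.5]
grip_width: 0.718
```

```bash
python3 -c "
from h import *
pose()"
```

```text
t 5.08 pos [ 355.  -281.3   19.6] jaw -36.6 zdir [ 0.001 -0.001 -1.   ] F [-0.5  0.8  0.5] w 61.3 j [ 0.93  0.23 -0.38  2.1   0.12  0.83 -0.17]
```

Request:
play_rows([
  [[0, 0, 0], [0, 0, 0], 85],
  [[0, 0, 0], [0, 0, 0], 85],
  [[0, 0, 0], [0, 0, 0], 85],
  [[0, 0, 20], [0, 0, 0], 85],
  [[0, 0, 50], [0, 0, 0], 85],
  [[0, 0, 50], [0, 0, 0], 85],
  [[20, 46, 15], [0, 0, -3], 85],
  [[20, 46, 15], [0, 0, -3], 85],
  [[20, 46, 0], [0, 0, -3], 85],
  [[20, 46, 0], [0, 0, 0], 85],
  [[20, 46, 0], [0, 0, 0], 85],
  [[20, 48, 0], [0, 0, 0], 85],
])

```text
clock: 6.58
position: [0.4749, -0.0018, 0.169]
ee_rot: [0.922, -0.388, 0.0, 0.0]
ft_force: [0.2, -0.6, -0.0]
grip_width: 0.994
```

```bash
cat > meas.py <<'E'
from h import *
def rect(im,ci,kind,z,roi,wh=150,verb=""):
    hsv=cv2.cvtColor(im,cv2.COLOR_BGR2HSV)
    mask=((hsv[...,1]<60)&(hsv[...,2]>wh)).astype(np.uint8) if kind=="g" else (hsv[...,2]<60).astype(np.uint8)
    x0,y0,x1,y1=roi; m=np.zeros_like(mask); m[y0:y1,x0:x1]=mask[y0:y1,x0:x1]
    m=cv2.morphologyEx(m,cv2.MORPH_CLOSE,np.ones((3,3)))
    cs,_=cv2.findContours(m,0,cv2.CHAIN_APPROX_NONE); c=max(cs,key=cv2.contourArea)
    r=cv2.minAreaRect((ray(c[:,0],z,ci)[:,:2]*1000).astype(np.float32)); print(verb,np.round(r[0],1),np.round(r[1],1),round(r[2],1))
E
python3 -c "
from meas import *
pose(); cv2.imwrite('pics/w3.png',camera('wrist')); cv2.imwrite('pics/t3.png',camera('top'))
im=cv2.imread('pics/t3.png')
cv2.imwrite('pics/t3z.png',cv2.resize(im[130:310,120:460],None,fx=2.35,fy=2.35,interpolation=cv2.INTER_CUBIC))
rect(im,camera_info('top'),'g',.054,(370,245,425,300),130)
"
```

```text
t 6.58 pos [474.9  -1.8 169. ] jaw -45.7 zdir [ 0.001 -0.    -1.   ] F [ 0.2 -0.6 -0. ] w 84.9 j [ 0.6   0.1  -0.72  1.89  0.07  1.17 -0.94]
 [ 354.1 -280.1] [60.1 59.7] 53.6
```

View pics/w3.png

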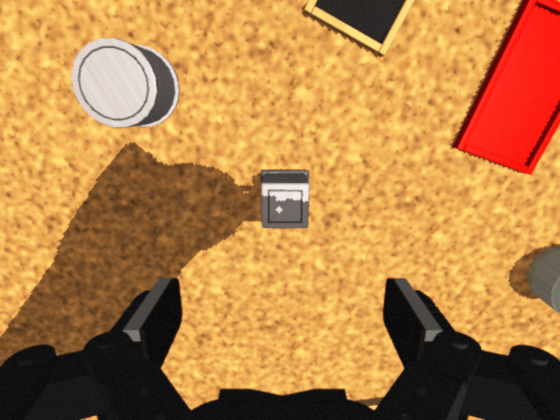

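View pics/t3z.png

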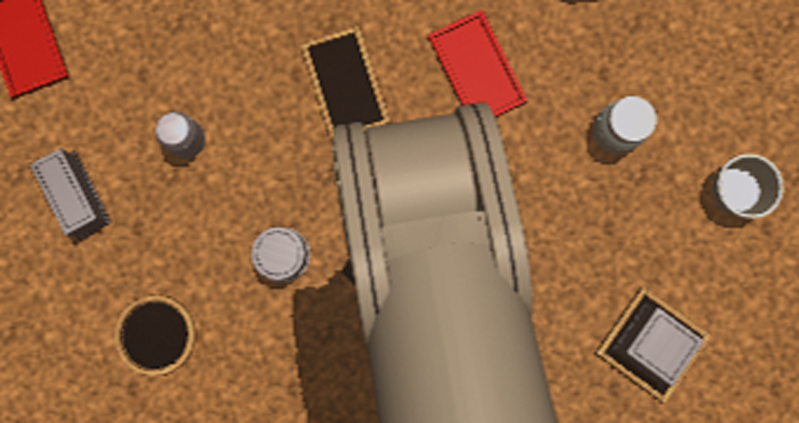

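```bash
python3 -c "
from meas import *
ci=camera_info('wrist'); print(np.round(ray([[262,183],[308,183],[308,227],[262,227]],.045,ci)*1000,1), np.round(ray([[262,183],[308,183],[308,227],[262,227]],.045,ci).mean(0)*1000,1))
m=cv2.imread('pics/w3.png')[160:240,240:330]; cv2.imwrite('pics/w3z.png',cv2.resize(m,None,fx=6,fy=6))
"
```

```text
[[476.3  26.7  45. ]
 [501.4   1.4  45. ]
 [476.3 -24.7  45. ]
 [450.1   1.6  45. ]] [476.    1.2  45. ]
```

View pics/w3z.png

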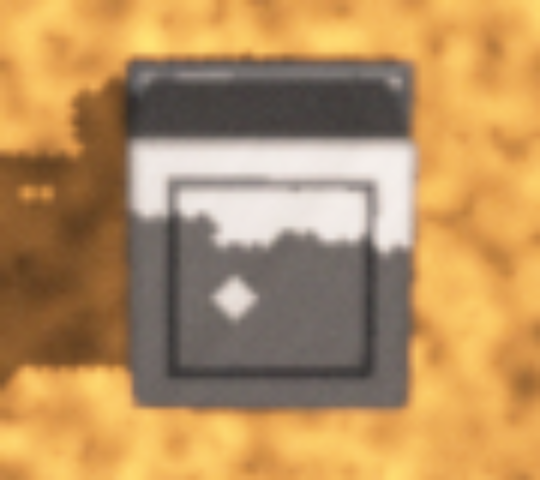

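Request:
play_rows([
  [[0, 0, -50], [0, 0, 0], 85],
  [[0, 0, -45], [0, 0, 0], 80],
  [[0, 0, -35], [0, 0, 0], 70],
  [[0, 0, -18], [0, 0, 0], 70],
  [[0, 0, -9], [0, 0, 0], 70],
  [[0, 0, 0], [0, 0, 0], 70],
  [[0, 0, 0], [0, 0, 0], 30],
  [[0, 0, 0], [0, 0, 0], 30],
  [[0, 0, 0], [0, 0, 0], 30],
  [[0, 0, 0], [0, 0, 0], 30],
  [[0, 0, 0], [0, 0, 0], 30],
])

```text
clock: 8.05
position: [0.4753, -0.0032, 0.0128]
ee_rot: [0.922, -0.388, 0.001, -0.0]
ft_force: [-1.5, -0.3, 6.6]
grip_width: 0.437
```

```bash
python3 -c "
from h import *
pose()"
```

```text
t 8.05 pos [475.3  -3.2  12.8] jaw -45.7 zdir [ 0.002 -0.001 -1.   ] F [-1.5 -0.3  6.6] w 37.3 j [ 0.52  0.34 -0.67  2.03  0.28  0.86 -1.11]
```

Request:
play_rows([
  [[0, 0, 30], [0, 0, 0], 30],
  [[0, 0, 50], [0, 0, 0], 30],
  [[0, 0, 20], [0, 0, 0], 30],
  [[-20, -46, 0], [0, 0, 3], 30],
  [[-20, -46, 0], [0, 0, 3], 30],
  [[-20, -46, 0], [0, 0, 3], 30],
  [[-20, -46, 0], [0, 0, 0], 30],
  [[-20, -46, 0], [0, 0, 0], 30],
  [[-20, -47, 0], [0, 0, 0], 30],
  [[0, 0, 0], [0, 0, 0], 30],
  [[0, 0, 0], [0, 0, 0], 30],
])

```text
clock: 9.43
position: [0.3546, -0.2796, 0.1119]
ee_rot: [0.949, -0.314, 0.0, -0.0]
ft_force: [-1.1, -0.3, -1.2]
grip_width: 0.437
```

```bash
python3 -c "
from meas import *
pose(); cv2.imwrite('pics/w4.png',camera('wrist')); print(camera_info('wrist')['world_from_camera'])
"
```

```text
t 9.43 pos [ 354.6 -279.6  111.9] jaw -36.7 zdir [ 0.  0. -1.] F [-1.1 -0.3 -1.2] w 37.3 j [ 1.02  0.09 -0.47  2.02  0.05  1.04 -0.11]
[[ 8.03373229e-01  5.67348169e-01  1.80852177e-01  4.00230064e-01]
 [-5.95475464e-01  7.65758085e-01  2.42947581e-01 -2.16700185e-01]
 [-6.53151133e-04 -3.02870617e-01  9.53031460e-01  2.55032511e-01]
 [ 0.00000000e+00  0.00000000e+00  0.00000000e+00  1.00000000e+00]]
```

View pics/w4.png

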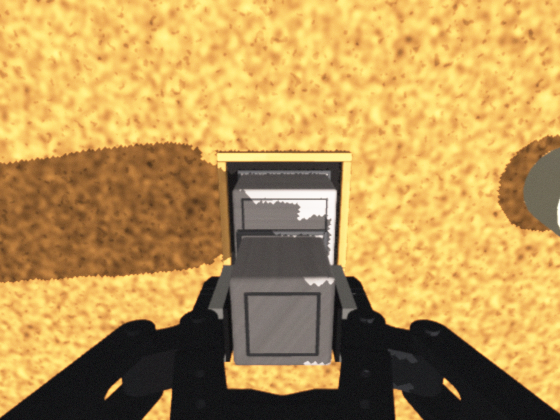

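```bash
python3 -c "
from meas import *
m=cv2.imread('pics/w4.png')[150:380,200:370]; cv2.imwrite('pics/w4z.png',cv2.resize(m,None,fx=2.6,fy=2.6,interpolation=cv2.INTER_CUBIC))
ci=camera_info('wrist')
a=np.radians(53.4);A=np.array([[np.cos(a),np.sin(a)],[-np.sin(a),np.cos(a)]])
t=np.array([355,-281])
l=ray([[235,187],[337,187]],.054,ci)[:,:2]*1000; s=ray([[232,278],[333,278],[333,364],[232,364]],.144,ci)[:,:2]*1000
print('large far corners, tray axes rel(355,-281)',np.round((l-t)@A.T,1)); print('small',np.round((s-t)@A.T,1),np.round(s.mean(0),1))"
```

```text
large far corners, tray axes rel(355,-281) [[ 31.1  29.7]
 [ 31.2 -30. ]]
small [[ 19.6  19.7]
 [ 19.6 -15.8]
 [-17.1 -17.5]
 [-17.2  21.2]] [ 354.2 -278.9]
```

View pics/w4z.png

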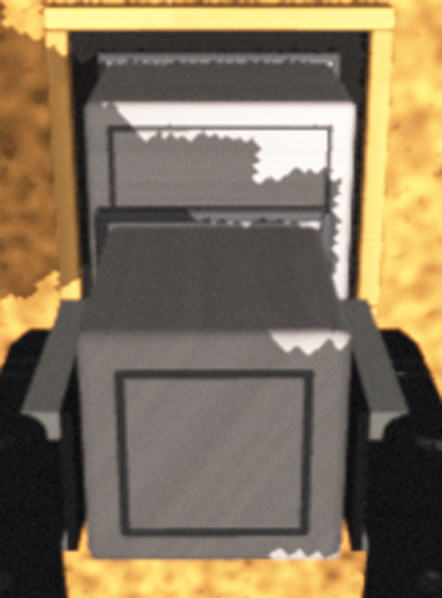

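Request:
play_rows([
  [[0.7, -1.8, -15], [0, 0, 0], 30],
  [[0, 0, -15], [0, 0, 0], 30],
  [[0, 0, -8], [0, 0, 0], 30],
  [[0, 0, -4], [0, 0, 0], 30],
  [[0, 0, -2], [0, 0, 0], 30],
  [[0, 0, 0], [0, 0, 0], 30],
])

```text
clock: 10.22
position: [0.3552, -0.282, 0.068]
ee_rot: [0.949, -0.314, 0.0, 0.0]
ft_force: [0.8, 0.1, -0.6]
grip_width: 0.44
```

```bash
python3 -c "
from h import *
pose()"
```

```text
t 10.22 pos [ 355.2 -282.    68. ] jaw -36.7 zdir [ 0. -0. -1.] F [ 0.8  0.1 -0.6] w 37.6 j [ 1.01  0.16 -0.47  2.06  0.09  0.94 -0.14]
```

Request:
play_rows([
  [[0, 0, -0.9], [0, 0, 0], 30],
  [[0, 0, 0], [0, 0, 0], 30],
  [[0, 0, 0], [0, 0, 0], 45],
  [[0, 0, 0], [0, 0, 0], 60],
  [[0, 0, 0], [0, 0, 0], 70],
  [[0, 0, 20], [0, 0, 0], 80],
  [[0, 0, 45], [0, 0, 0], 85],
  [[-20, -28, 50], [0, 0, 0], 85],
  [[-10, -14, 20], [0, 0, 0], 85],
  [[0, 0, 0], [0, 0, 0], 85],
])

```text
clock: 11.48
position: [0.325, -0.3253, 0.2032]
ee_rot: [0.949, -0.316, 0.001, 0.001]
ft_force: [-0.2, 0.2, -0.4]
grip_width: 0.997
```

```bash
python3 -c "
from meas import *
pose(); cv2.imwrite('pics/w5.png',camera('wrist')); cv2.imwrite('pics/s5.png',camera('scene'))
"
```

```text
t 11.47 pos [ 325.  -325.3  203.2] jaw -36.8 zdir [ 0.002 -0.002 -1.   ] F [-0.2  0.2 -0.4] w 85.2 j [ 1.1   0.01 -0.41  1.9   0.    1.23  0.05]
```

View pics/w5.png

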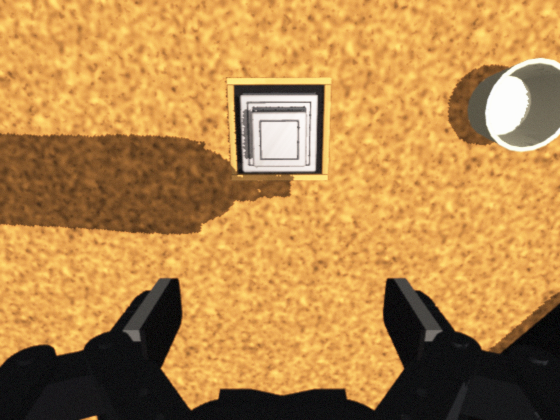

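```bash
python3 -c "
from meas import *
m=cv2.imread('pics/w5.png')[70:190,215:345]; cv2.imwrite('pics/w5z.png',cv2.resize(m,None,fx=5,fy=5,interpolation=cv2.INTER_CUBIC))"
```

```text
(no output)
```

View pics/w5z.png

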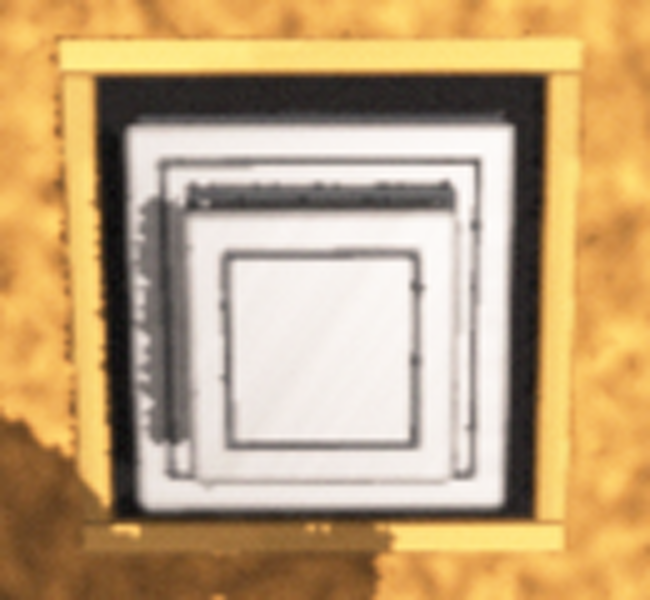

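```bash
python3 -c "
from meas import *
ci=camera_info('wrist')
a=np.radians(53.4);A=np.array([[np.cos(a),np.sin(a)],[-np.sin(a),np.cos(a)]]);t=np.array([355,-281])
f=lambda P,z:np.round((ray(np.array(P)/5+[215,70],z,ci)[:,:2]*1000-t)@A.T,1)
L=f([[128,125],[514,125],[503,508],[138,508]],.054);S=f([[187,212],[457,212],[450,481],[193,481]],.099)
print(L,L.mean(0),S,S.mean(0))"
```

```text
[[ 30.9  32.4]
 [ 30.9 -27.9]
 [-29.7 -28. ]
 [-29.7  32.9]] [0.6  2.35] [[ 19.   19.8]
 [ 19.  -16.4]
 [-17.3 -16.2]
 [-17.3  19.9]] [0.85  1.775]
```

Request:
play_rows([
  [[13, 47, 0], [0, 0, 0], 85],
  [[13, 47, 0], [0, 0, 0], 85],
  [[13, 47, 0], [0, 0, 0], 85],
  [[13, 47, 0], [0, 0, 0], 85],
  [[13, 47, 0], [0, 0, 0], 85],
  [[13, 47, 0], [0, 0, 0], 85],
  [[13, 47, 0], [0, 0, 0], 85],
  [[13, 47, 0], [0, 0, 0], 85],
  [[13, 47, 0], [0, 0, 0], 85],
  [[14, 48, 0], [0, 0, 0], 85],
  [[0, 0, 0], [0, 0, 0], 85],
])

```text
clock: 12.95
position: [0.4548, 0.1521, 0.2007]
ee_rot: [0.95, -0.311, -0.002, -0.001]
ft_force: [-0.2, 0.3, 0.7]
grip_width: 0.993
```

```bash
python3 -c "
from meas import *
pose(); cv2.imwrite('pics/w6.png',camera('wrist'))
"
```

```text
t 12.95 pos [454.8 152.1 200.7] jaw -36.2 zdir [-0.003  0.004 -1.   ] F [-0.2  0.3  0.7] w 84.8 j [ 0.6   0.14 -1.06  1.83  0.12  1.25 -1.13]
```

View pics/w6.png

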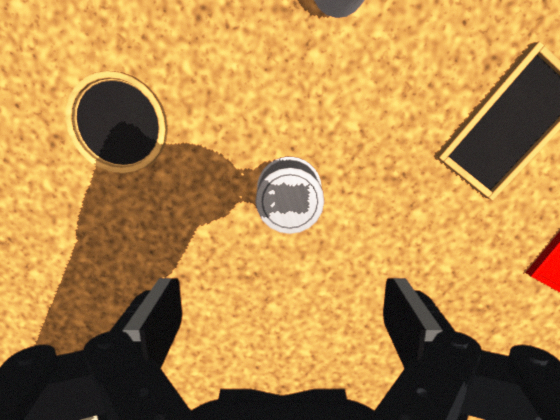

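```bash
python3 -c "
from meas import *
ci=camera_info('wrist'); im=cv2.imread('pics/w6.png')
cv2.imwrite('pics/w6z.png',cv2.resize(im[140:250,240:340],None,fx=5,fy=5,interpolation=cv2.INTER_CUBIC))
print(np.round(ray([[290,200]],.05,ci)*1000)); rect(im,ci,'d',.004,(70,75,165,168))
"
```

```text
[[457. 144.  50.]]
 [362.9 288.7] [73.8 73.7] 53.7
```

View pics/w6z.png

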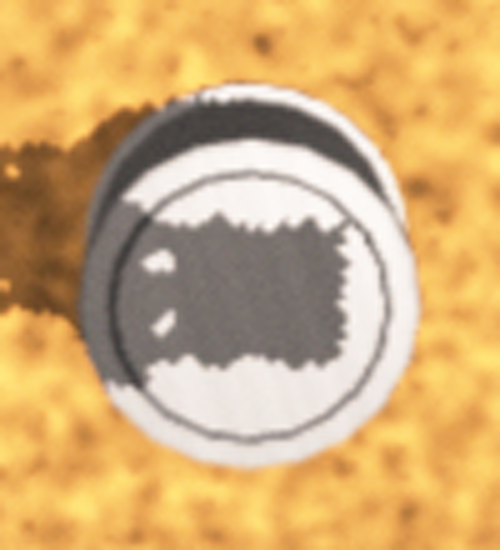

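Request:
play_rows([
  [[0, 0, 0], [0, 0, 0], 85],
  [[0, 0, 0], [0, 0, 0], 85],
])

```text
clock: 13.25
position: [0.4559, 0.1461, 0.2017]
ee_rot: [0.949, -0.315, 0.0, 0.0]
ft_force: [-0.7, -0.5, -0.3]
grip_width: 0.994
```

```bash
python3 -c "
from meas import *
pose()
"
```

```text
t 13.25 pos [455.9 146.1 201.7] jaw -36.7 zdir [-0.    -0.001 -1.   ] F [-0.7 -0.5 -0.3] w 84.9 j [ 0.6   0.13 -1.06  1.83  0.12  1.25 -1.13]
```

```bash
python3 -c "
from meas import *
pose(); ci=camera_info('wrist'); im=camera('wrist');cv2.imwrite('pics/w7.png',im)
cv2.imwrite('pics/w7z.png',cv2.resize(im[140:250,240:340],None,fx=5,fy=5,interpolation=cv2.INTER_CUBIC))
rect(im,ci,'d',.004,(65,75,175,170))
import pickle; pickle.dump(ci,open('ci7.pkl','wb'))
print(np.round(ray([[290,200],[290,190]],.05,ci)*1000))
"
```

```text
t 13.25 pos [455.9 146.1 201.7] jaw -36.7 zdir [-0.    -0.001 -1.   ] F [-0.7 -0.5 -0.3] w 84.9 j [ 0.6   0.13 -1.06  1.83  0.12  1.25 -1.13]
 [362.5 291.3] [73.5 74.7] 6.3
[[458. 139.  50.]
 [463. 146.  50.]]
```

View pics/w7z.png

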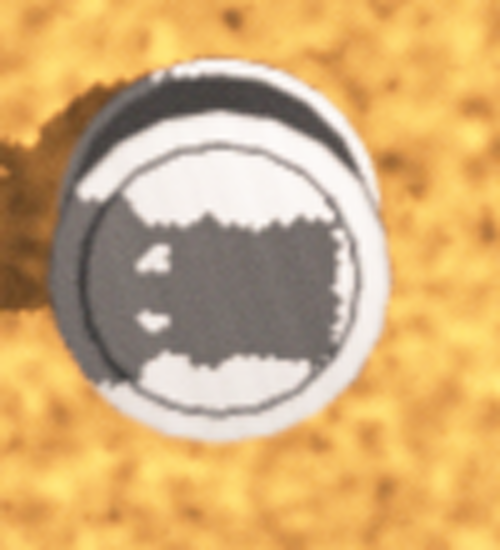

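View pics/w7.png

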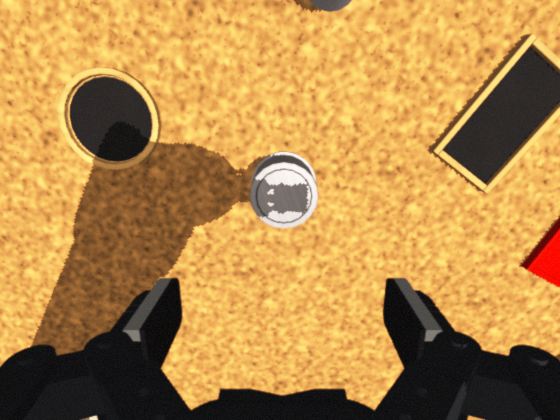

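Request:
play_rows([
  [[0, 0, -50], [0, 0, 0], 85],
  [[0, 0, -50], [0, 0, 0], 85],
  [[0, 0, -40], [0, 0, 0], 85],
  [[0, 0, -25], [0, 0, 0], 85],
  [[0, 0, -14], [0, 0, 0], 85],
  [[0, 0, -7], [0, 0, 0], 85],
  [[0, 0, 0], [0, 0, 0], 85],
  [[0, 0, 0], [0, 0, 0], 50],
  [[0, 0, 0], [0, 0, 0], 50],
  [[0, 0, 0], [0, 0, 0], 50],
  [[0, 0, 0], [0, 0, 0], 50],
  [[0, 0, 0], [0, 0, 0], 50],
])

```text
clock: 14.8
position: [0.4568, 0.1471, 0.0169]
ee_rot: [0.949, -0.315, 0.001, -0.0]
ft_force: [-2.0, -0.9, 7.7]
grip_width: 0.693
```

```bash
python3 -c "
from meas import *
pose()
"
```

```text
t 14.8 pos [456.8 147.1  16.9] jaw -36.7 zdir [ 0.002 -0.    -1.   ] F [-2.  -0.9  7.7] w 59.2 j [ 0.42  0.42 -0.93  2.01  0.43  0.91 -1.38]
```

Request:
play_rows([
  [[0, 0, 30], [0, 0, 0], 50],
  [[0, 0, 45], [0, 0, 0], 50],
  [[-13, 21, 0], [0, 0, 8], 50],
  [[-13, 21, 0], [0, 0, 8], 50],
  [[-13, 21, 0], [0, 0, 8], 50],
  [[-13, 21, 0], [0, 0, 8], 50],
  [[-14, 21, 0], [0, 0, 8], 50],
  [[-14, 20, 0], [0, 0, 8], 50],
  [[-14, 20, 0], [0, 0, 0], 50],
  [[0, 0, 0], [0, 0, 0], 50],
  [[0, 0, 0], [0, 0, 0], 50],
  [[0, 0, 0], [0, 0, 0], 50],
])

```text
clock: 16.3
position: [0.3627, 0.2913, 0.0909]
ee_rot: [0.995, 0.098, 0.0, 0.0]
ft_force: [0.2, -0.0, -1.2]
grip_width: 0.694
```

```bash
python3 -c "
from meas import *
pose(); cv2.imwrite('pics/w8.png',camera('wrist'))
ci=camera_info('wrist')
T=ci['world_from_camera']
im=cv2.imread('pics/w8.png')
for r in (40,46):
  for a in np.linspace(0,6.28,40):
    p=np.array([363+r*np.cos(a),292+r*np.sin(a),10])/1000
    c=T[:3,:3].T@(p-T[:3,3]); cv2.circle(im,(int(ci['cx']+ci['fx']*c[0]/-c[2]),int(ci['cy']-ci['fy']*c[1]/-c[2])),1,(0,0,255),-1)
cv2.imwrite('pics/w8b.png',im)
"
```

```text
t 16.3 pos [362.7 291.3  90.9] jaw 11.3 zdir [ 0. -0. -1.] F [ 0.2 -0.  -1.2] w 59.3 j [ 0.33  0.36 -1.24  1.99  0.39  1.07 -0.88]
```

View pics/w8b.png

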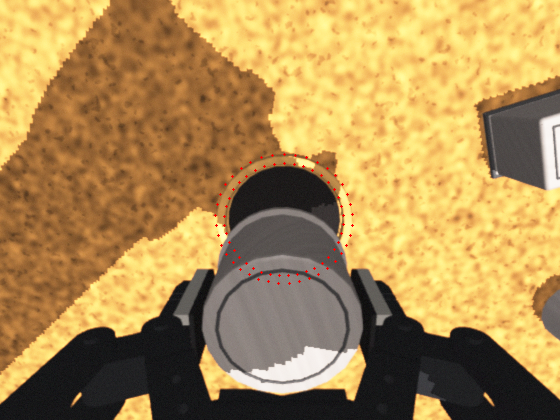

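Request:
play_rows([
  [[0, 1, -30], [0, 0, 0], 50],
  [[0, 0, -25], [0, 0, 0], 50],
  [[0, 0, -9], [0, 0, 0], 50],
  [[0, 0, -4], [0, 0, 0], 50],
  [[0, 0, -2], [0, 0, 0], 50],
  [[0, 0, 0], [0, 0, 0], 50],
])

```text
clock: 17.1
position: [0.3625, 0.2933, 0.0214]
ee_rot: [0.995, 0.099, 0.0, -0.0]
ft_force: [-0.4, 0.2, -2.4]
grip_width: 0.691
```

```bash
python3 -c "
from meas import *
pose()
"
```

```text
t 17.1 pos [362.5 293.3  21.4] jaw 11.3 zdir [ 0.001  0.    -1.   ] F [-0.4  0.2 -2.4] w 59.0 j [ 0.21  0.47 -1.12  2.04  0.53  0.95 -0.99]
```

Request:
play_rows([
  [[0, 0, -0.9], [0, 0, 0], 50],
  [[0, 0, 0], [0, 0, 0], 50],
  [[0, 0, 0], [0, 0, 0], 70],
  [[0, 0, 0], [0, 0, 0], 85],
  [[0, 0, 0], [0, 0, 0], 85],
  [[0, 0, 30], [0, 0, 0], 85],
  [[0, 0, 50], [0, 0, 0], 85],
  [[0, 0, 50], [0, 0, 0], 85],
  [[20, 12, 25], [0, 0, 10], 85],
  [[20, 12, 25], [0, 0, 10], 85],
  [[20, 12, 0], [0, 0, 10], 85],
  [[20, 12, 0], [0, 0, 10], 85],
])

```text
clock: 18.6
position: [0.443, 0.3414, 0.2001]
ee_rot: [0.9, 0.436, 0.0, 0.0]
ft_force: [0.6, -0.4, 0.9]
grip_width: 0.997
```

Request:
play_rows([
  [[20, 12, 0], [0, 0, 10], 85],
  [[20, 12, 0], [0, 0, 10], 85],
  [[20, 12, 0], [0, 0, 10], 85],
  [[20, 12, 0], [0, 0, 10], 85],
  [[5, 2, 0], [0, 0, 10], 85],
  [[0, 0, 0], [0, 0, 10], 85],
  [[0, 0, 0], [0, 0, 7], 85],
  [[0, 0, 0], [0, 0, 0], 85],
  [[0, 0, 0], [0, 0, 0], 85],
  [[0, 0, 0], [0, 0, 0], 85],
])

```text
clock: 19.85
position: [0.5272, 0.3911, 0.2001]
ee_rot: [0.513, 0.858, 0.0, 0.0]
ft_force: [-0.2, -0.1, -0.1]
grip_width: 0.995
```

```bash
python3 -c "
from meas import *
pose(); ci=camera_info('wrist');cv2.imwrite('pics/w9.png',camera('wrist')); cv2.imwrite('pics/t9.png',camera('top'))
im=cv2.imread('pics/t9.png')
cv2.imwrite('pics/t9z.png',cv2.resize(im[130:310,120:460],None,fx=2.35,fy=2.35,interpolation=cv2.INTER_CUBIC))
"
```

```text
t 19.85 pos [527.2 391.1 200.1] jaw 118.2 zdir [ 0. -0. -1.] F [-0.2 -0.1 -0.1] w 85.0 j [ 0.1   0.83 -1.37  1.37  0.81  1.57  0.88]
```

View pics/w9.png

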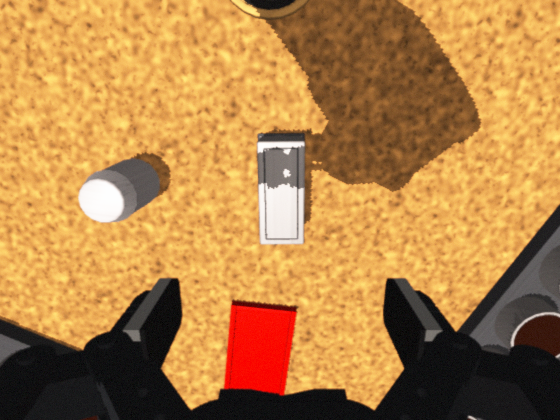

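View pics/t9z.png

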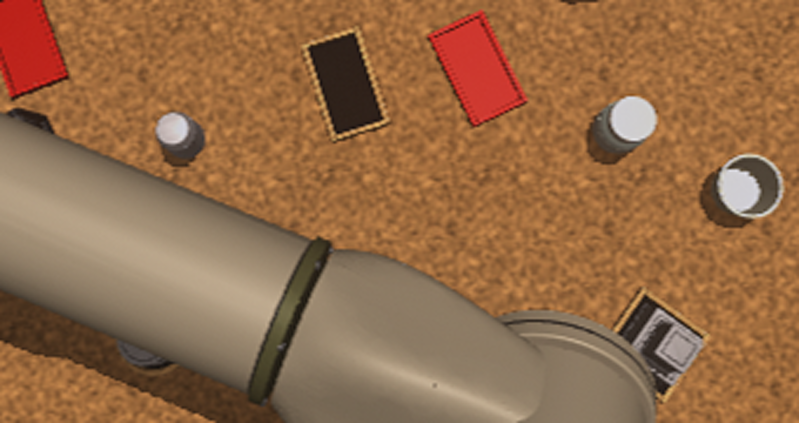

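```bash
python3 -c "
from meas import *
cv2.imwrite('pics/s9.png',camera('scene'))
print(np.round(ray([[259,142],[305,142],[302,244],[261,244]],.05,camera_info('wrist'))*1000), np.round(ray([[259,142],[305,142],[302,244],[261,244]],.05,camera_info('wrist')).mean(0)*1000))"
```

```text
[[494. 353.  50.]
 [477. 386.  50.]
 [557. 428.  50.]
 [574. 396.  50.]] [525. 391.  50.]
```

View pics/s9.png

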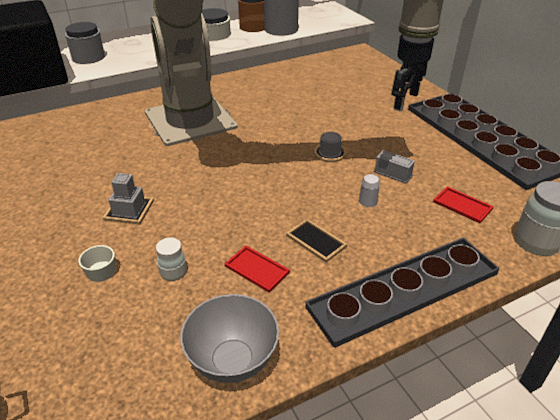

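Request:
play_rows([
  [[-1, 0, -45], [0, 0, 0], 85],
  [[0, 0, -45], [0, 0, 0], 80],
  [[0, 0, -40], [0, 0, 0], 75],
  [[0, 0, -30], [0, 0, 0], 70],
  [[0, 0, -16], [0, 0, 0], 70],
  [[0, 0, -8], [0, 0, 0], 70],
  [[0, 0, 0], [0, 0, 0], 70],
  [[0, 0, 0], [0, 0, 0], 70],
])

```text
clock: 21.0
position: [0.5265, 0.3915, 0.0172]
ee_rot: [0.513, 0.859, 0.001, 0.0]
ft_force: [0.0, 0.1, -0.3]
grip_width: 0.819
```

```bash
python3 -c "
from meas import *
pose()
"
```

```text
t 21.0 pos [526.5 391.5  17.2] jaw 118.3 zdir [ 0.001  0.001 -1.   ] F [ 0.   0.1 -0.3] w 70.0 j [ 0.08  0.99 -1.23  1.53  0.96  1.31  0.8 ]
```

Close, then lift to look.

Request:
play_rows([
  [[0, 0, -1.5], [0, 0, 0], 30],
  [[0, 0, 0], [0, 0, 0], 30],
  [[0, 0, 0], [0, 0, 0], 30],
  [[0, 0, 0], [0, 0, 0], 30],
  [[0, 0, 0], [0, 0, 0], 30],
  [[0, 0, 30], [0, 0, 0], 30],
  [[0, 0, 50], [0, 0, 0], 30],
  [[0, 0, 30], [0, 0, 0], 30],
  [[0, 0, 0], [0, 0, 0], 30],
])

```text
clock: 22.12
position: [0.5264, 0.3919, 0.1264]
ee_rot: [0.512, 0.859, 0.001, 0.0]
ft_force: [1.2, -0.2, -1.8]
grip_width: 0.462
```

```bash
python3 -c "
from meas import *
pose()
"
```

```text
t 22.12 pos [526.4 391.9 126.4] jaw 118.3 zdir [ 0.002  0.002 -1.   ] F [ 1.2 -0.2 -1.8] w 39.4 j [ 0.11  0.89 -1.33  1.45  0.86  1.46  0.85]
```

Request:
play_rows([
  [[0, 0, 30], [0, 0, 0], 30],
  [[17, -40, 0], [0, 0, -3], 30],
  [[17, -40, 0], [0, 0, -3], 30],
  [[17, -40, 0], [0, 0, -3], 30],
  [[17, -40, 0], [0, 0, -1.6], 30],
  [[17, -40, 0], [0, 0, 0], 30],
  [[17, -40, 0], [0, 0, 0], 30],
  [[17, -40, 0], [0, 0, 0], 30],
  [[15, -38, 0], [0, 0, 0], 30],
  [[0, 0, 0], [0, 0, 0], 30],
  [[0, 0, -40], [0, 0, 0], 30],
  [[0, 0, -10], [0, 0, 0], 30],
])

```text
clock: 23.62
position: [0.6583, 0.073, 0.101]
ee_rot: [0.589, 0.808, -0.002, -0.002]
ft_force: [-0.2, -0.3, -1.4]
grip_width: 0.462
```

Request:
play_rows([
  [[0, 0, 0], [0, 0, 0], 30],
  [[0, 0, 0], [0, 0, 0], 30],
])

```text
clock: 23.88
position: [0.6604, 0.0737, 0.1057]
ee_rot: [0.589, 0.808, 0.001, 0.0]
ft_force: [-1.2, 0.1, -1.3]
grip_width: 0.461
```

```bash
python3 -c "
from meas import *
pose(); ci=camera_info('wrist'); cv2.imwrite('pics/w10.png',camera('wrist'))
T=ci['world_from_camera']
im=cv2.imread('pics/w10.png')
a=np.radians(17.7)
for s in [(u,v) for u in np.linspace(-56,56,15) for v in (-30,30)]+[(u,v) for u in (-56,56) for v in np.linspace(-30,30,9)]:
    p=np.array([661+s[0]*np.cos(a)-s[1]*np.sin(a),74+s[0]*np.sin(a)+s[1]*np.cos(a),10])/1000
    c=T[:3,:3].T@(p-T[:3,3]); cv2.circle(im,(int(ci['cx']+ci['fx']*c[0]/-c[2]),int(ci['cy']-ci['fy']*c[1]/-c[2])),1,(0,0,255),-1)
cv2.imwrite('pics/w10b.png',im)
cv2.imwrite('pics/s10.png',camera('scene'))
"
```

```text
t 23.88 pos [660.4  73.7 105.7] jaw 107.8 zdir [ 0.001  0.001 -1.   ] F [-1.2  0.1 -1.3] w 39.4 j [ 0.61  0.92 -1.3   1.45  0.88  1.44  1.19]
```

View pics/w10b.png

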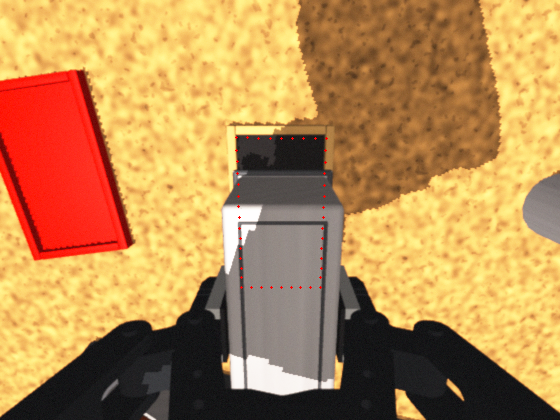

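View pics/s10.png

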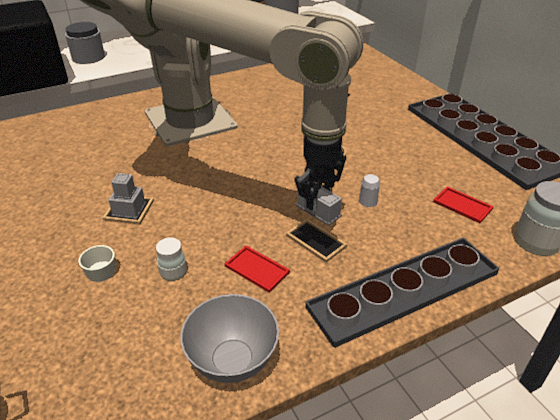

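Request:
play_rows([
  [[0.5, 0.3, -30], [0, 0, 0], 30],
  [[0, 0, -30], [0, 0, 0], 30],
  [[0, 0, -13], [0, 0, 0], 30],
  [[0, 0, -7], [0, 0, 0], 30],
  [[0, 0, -3], [0, 0, 0], 30],
  [[0, 0, 0], [0, 0, 0], 30],
  [[0, 0, 0], [0, 0, 0], 30],
])

```text
clock: 24.85
position: [0.6609, 0.0736, 0.0222]
ee_rot: [0.59, 0.808, 0.0, 0.0]
ft_force: [-0.2, -0.0, -1.1]
grip_width: 0.46
```

```bash
python3 -c "
from meas import *
pose()
"
```

```text
t 24.85 pos [660.9  73.6  22.2] jaw 107.7 zdir [ 0.001  0.    -1.   ] F [-0.2 -0.  -1.1] w 39.3 j [ 0.6   1.   -1.23  1.5   0.95  1.33  1.15]
```

Request:
play_rows([
  [[0, 0, -1], [0, 0, 0], 30],
  [[0, 0, -0.7], [0, 0, 0], 30],
  [[0, 0, 0], [0, 0, 0], 30],
])

```text
clock: 25.22
position: [0.6606, 0.0734, 0.0198]
ee_rot: [0.59, 0.808, -0.0, -0.0]
ft_force: [-0.7, 0.1, -1.2]
grip_width: 0.462
```

```bash
python3 -c "
from meas import *
pose()
"
```

```text
t 25.23 pos [660.6  73.4  19.8] jaw 107.7 zdir [-0.  0. -1.] F [-0.7  0.1 -1.2] w 39.5 j [ 0.59  1.   -1.23  1.5   0.96  1.32  1.15]
```

Request:
play_rows([
  [[0, 0, -0.7], [0, 0, 0], 30],
  [[0, 0, 0], [0, 0, 0], 30],
  [[0, 0, 0], [0, 0, 0], 50],
  [[0, 0, 0], [0, 0, 0], 65],
  [[0, 0, 0], [0, 0, 0], 70],
  [[0, 0, 25], [0, 0, 0], 75],
  [[0, 0, 50], [0, 0, 0], 85],
  [[0, 0, 50], [0, 0, 0], 85],
  [[0, 0, 40], [0, 0, 0], 85],
  [[0, 0, 0], [0, 0, 0], 85],
])

```text
clock: 26.48
position: [0.6617, 0.0747, 0.1896]
ee_rot: [0.589, 0.808, 0.002, 0.002]
ft_force: [-0.3, 0.4, 0.9]
grip_width: 0.996
```

Request:
play_rows([
  [[-30, -10, 20], [0, 0, 0], 85],
  [[-30, -10, 20], [0, 0, 0], 85],
  [[-30, -10, 0], [0, 0, 0], 85],
  [[-10, 0, 0], [0, 0, 0], 85],
  [[0, 0, 0], [0, 0, 0], 85],
  [[0, 0, 0], [0, 0, 0], 85],
  [[0, 0, 0], [0, 0, 0], 85],
])

```text
clock: 27.35
position: [0.5611, 0.0439, 0.224]
ee_rot: [0.589, 0.808, 0.0, -0.0]
ft_force: [0.0, 0.0, -1.0]
grip_width: 0.995
```

```bash
python3 -c "
from meas import *
pose()
cv2.imwrite('pics/w11.png',camera('wrist'))
cv2.imwrite('pics/s11.png',cv2.resize(camera('scene')[100:310,60:460],None,fx=2,fy=2))
cv2.imwrite('pics/t11.png',cv2.resize(camera('top')[130:310,120:460],None,fx=2.35,fy=2.35,interpolation=cv2.INTER_CUBIC))
"
```

```text
t 27.35 pos [561.1  43.9 224. ] jaw 107.8 zdir [-0.     0.001 -1.   ] F [ 0.  0. -1.] w 85.0 j [ 0.88  0.61 -1.44  1.59  0.61  1.48  1.29]
```

View pics/s11.png

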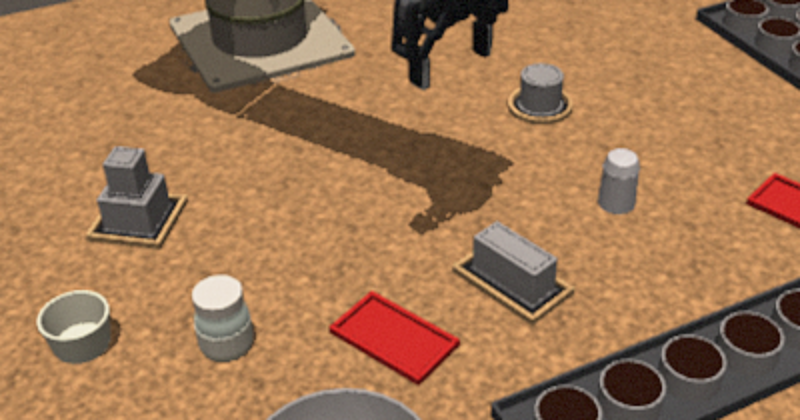

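View pics/w11.png

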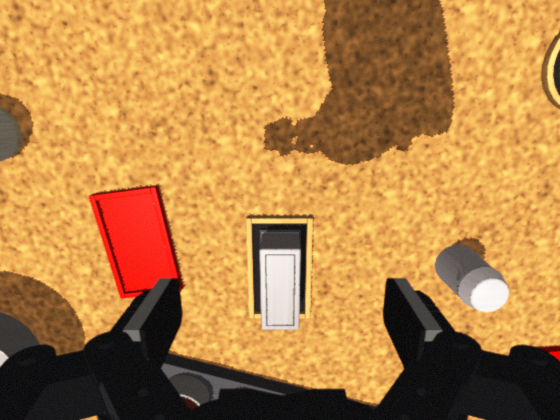

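View pics/t11.png

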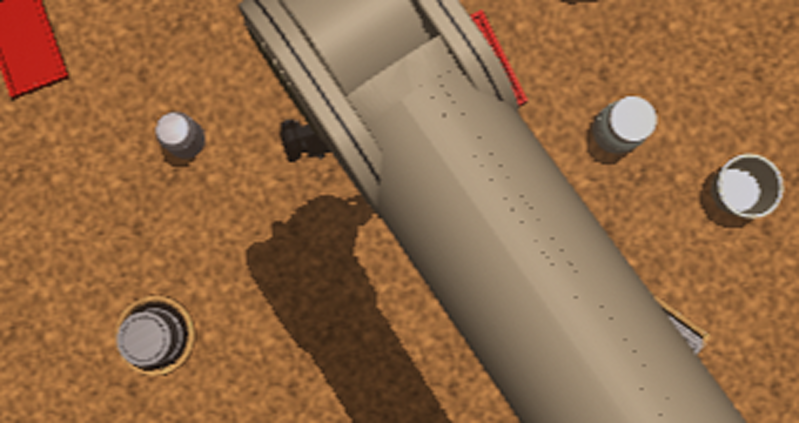

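```bash
python3 -c "
from meas import *
ci=camera_info('wrist'); w=cv2.imread('pics/w11.png'); rect(w,ci,'g',.054,(252,240,310,335),150,'oblong expect 661,74')
t=camera('top'); rect(t,camera_info('top'),'g',.054,(165,255,198,290),120,'round expect 363,292')
s=cv2.imread('pics/t9.png')
cv2.imwrite('pics/s12.png',cv2.resize(camera('scene')[110:250,290:450],None,fx=5,fy=4.2,interpolation=cv2.INTER_CUBIC))
"
```

```text
oblong expect 661,74 [658.   73.2] [89.7 39.2] 18.5
round expect 363,292 [364.  293.6] [60.9 54.5] 1.7
```

View pics/s12.png

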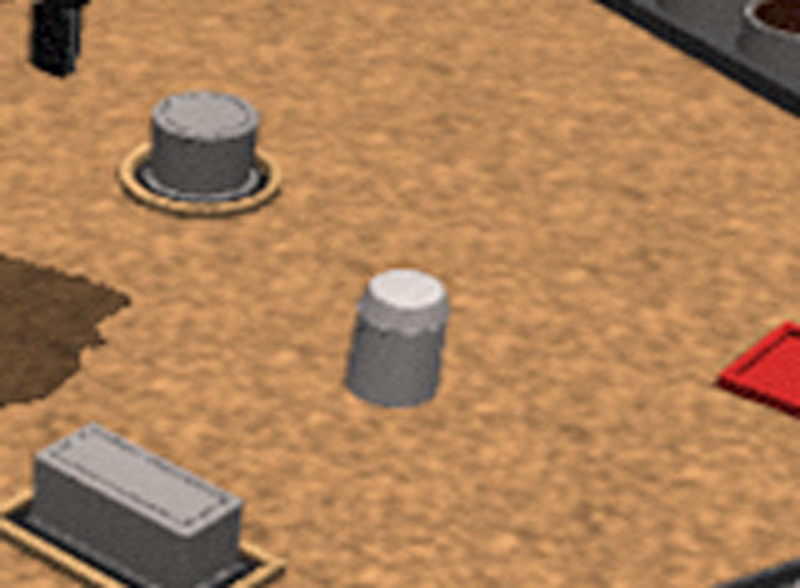

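```bash
python3 -c "
from h import *
pose(); print(manip.hand_in())"
```

```text
t 27.6 pos [560.7  43.6 224. ] jaw 107.8 zdir [-0.     0.001 -1.   ] F [-0.7 -0.  -0.1] w 85.1 j [ 0.88  0.61 -1.44  1.59  0.6   1.48  1.29]
the job is handed in; nothing more can be done
None
```

All four moulds are put away, and I handed the job in at 27.6 s with the gripper open and clear of everything. I placed the large square mould first, then the small square one on top of it, then the round and the oblong ones in their trays.

**Last checks:**
- **Small square mould:** it measured about 0.6 mm off the centre of the large one, so its whole base is supported. I took that right after placing it. The last scene picture still shows the stack standing.
- **Large square mould:** it measured about 2 to 3 mm from its tray's centre, with roughly 8 mm of room on each side.
- **Round mould:** it measured about 2 mm from its tray's centre.
- **Oblong mould:** it measured about 3 mm from its tray's centre.
- **Flatness:** I judged this by eye in the scene picture, where all of them look flat and upright.
- **Jar, ramekin and shaker:** they look unmoved in the final pictures; I did not measure them again.

**Disagreements:**
- **Round mould:** one wrist picture was taken while the arm was still settling, about 6 mm off. I took it again before grasping.
- **Small square mould:** its starting position differed by up to about 5 mm between views. I corrected for this before putting it down.
- **Joint 3:** it finished at -1.44 rad, close to its -1.47 limit but inside the range.

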